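# Spent filter capsule through the return-box flap

## Task

Post the spent round filter capsule into the return box: push the box's self-closing flap open with one finger and, while that finger keeps it open, push the capsule off the ledge with the other finger so that it drops through into the bin. Only push: never pick up or carry the capsule, and do not use the capsule to shove the flap open. Then back away so the flap closes again, and leave everything else on the ledge and bench where it stands.

Things in the scene. Friction and masses are not known exactly. Their poses are not given: they have to be found in the camera images.
- return_box: Return box fixed to the bench: steel, clear bin walls, 320 wide (y), 221 high. Origin on the bench under the ledge's drop edge; +x points from the ledge (robot side) into the bin. Flat ledge at z = 160, x -130 to 0. Bin x 0 to 195, y +-155, floor z = 5, covered by the flap from x 0 to 120, then to x 200 by a steel hood, top z = 221; side cheeks as high as the hood from x 100
- flap (a joint): Flap hinge angle, rad: 0 closed, grows as it is pushed down into the bin, limit 1.1. Aluminium sheet 298 wide (y), 130 long, 4 thick, hinged along y at its upper far end; closed, it slopes 25 degrees down towards the robot to the drop edge. A spring shuts it: about 1 N at the free edge starts it, about 3.5 N from a finger 60 from the hinge holds 0.5 rad
- flap_hinge (a point): Middle of the flap's hinge line, fixed: 120 beyond the drop edge (x) and 55 above the ledge
- flap_edge (a point): Middle of the flap's free edge; moves with the flap
- drop_edge (a point): Middle of the ledge's drop edge, on the ledge surface; axes as return_box. The ledge has a lip 8 high, 5 thick along each side (y +-155 to 160)
- capsule: Spent filter capsule: white plastic cylinder 40 across, 40 tall, two thin grey bands, grey dot on top (top 4 narrows to 32 across), about 80 g. Origin at the centre of its underside. Stands on the ledge, centre 45 to 75 before the drop edge, in one of three places side by side about 90 apart; valve block and plug stand in the others
- valve_block: bystander on the ledge: square white valve block, 36 x 36 x 32 with a 14 mm round stub 10 high on top; origin at the centre of its underside
- plug: bystander on the ledge: slim white plug, 55 tall, round foot 32 across and stem 22 across; origin at the centre of its underside
- adapter: bystander on the bench: black power adapter, 115 x 52 x 32; origin under its centre
- spanner: bystander on the bench: steel spanner lying flat, about 200 long; origin under its middle
- jar: bystander on the bench: closed round jar, 64 across, 85 tall; origin under its centre
- housing_cup: bystander on the bench: white open filter-housing cup, 84 across, 120 tall; origin under its centre
- brass_valve: bystander on the bench: small brass ball valve with a flat lever, about 86 x 26 x 45; origin under its centre
Not all that is in view belongs to the job. What is shaped like the capsule but turquoise is not meant.

How it is judged:
By the outcome, as a careful person would: the job done as asked, in the order asked, and still so for the second after the job is handed in, with the robot touching nothing.
It also fails if it takes over 35 s, if anything falls off the work surface, if the arm or the gripper's body presses on something with over 40 N, if the wrist force passes 120 N, or if a joint passes its speed limit or range.

## Robot

A 6-joint arm with a two-finger parallel gripper is mounted at the origin on the work surface. World frame = base frame: x ahead of the robot, y to its left, z up, the work surface at z = 0. Lengths are in mm, angles in rad, forces in N, time in s.
With the tool pointing down it reaches from about 425 to 950 mm from the base axis. Payload 14.7 kg.
Tool frame: the origin (TCP) lies on the centre line of the jaws, within the pads' length; the fingertips stand 11 mm ahead of it and the grasp point (between the pads) lies 8 mm behind it (r.tip_extent is the distance from the TCP to the fingertips, in mm); y points along the fingers, z is the direction in which the jaws open and shut, and the axes are right-handed (so a half turn about y gives the same grasp; the last joint's range is limited). The gripper opens to 85 mm and grips with 20 to 120 N. Pads are 22 mm wide; open, the fingers measure 114 mm over their backs; the gripper's body (76 mm by 85 mm) begins 54 mm behind the grasp point. The pads swing forward as they close: fully open they stand 13 mm farther back than shut.
Start: joints at [1.078, 0.48, 1.596, -0, 1.065, -0.047], TCP at [280.243, 586.478, 242.297] pointing down, gripper open.
Joint ranges: [-2.75, 2.75], [-0.82, 2.05], [0.23, 2.67], [-1.56, 4.7], [0.09, 2.69], [-2.92, 2.92]. Speed limits (rad/s): [1.89, 1.89, 2.39, 3.01, 3.01, 3.01].

## Interface

Orientations are given as a unit quaternion [x, y, z, w].
In Python, from workcell import state, viewer, order, r gives the robot as it stands.
- The arm moves only by the tool apply_moves, never from a script. Its argument "series" is a list of rows, each a list of 3 entries, a list of its own where there are three numbers: the closure, from -1 (fully open) to 1 (shut), so that 0 is half open, then the shift along the tool's x, y, z in mm, then the turn, a rotation vector about the tool's x, y, z in rad. A call has 1 to 10 rows; each row shifts and turns the commanded pose from where the row before left it, along the tool's axes as they then stand; what a row does not reach is not made up. A row lasts 1/8 s, in which the tool goes at most 62.5 mm and 10.7 degrees, less where a joint would pass 70% of its speed; a pose out of reach is approached as far as the arm can. A call is refused whole if a number of a shift passes 62.5 or a number of a turn 0.188, either way. A call with a gripper value outside its range is refused whole. The fingers move at their own pace and stop on an object; the grip force is fixed at half the most. Time passes only in rows, so rows that do not move let the fingers close. It gives the time, the measured TCP pose, the force and the opening at its end, in the units of the state.
- state(): the state, without advancing time (a new reading comes with each control period).
- viewer.read_camera(name): name is "scene" or "side" or "wrist"; returns the picture (400x640x3 uint8, blue, green, red); there is no depth.
- viewer.camera_model(name): a dict with "K" (3x3 intrinsics, pixels), "rvec" (rotation vector, rad) and "tvec" (3), from world to camera coordinates, as OpenCV has them. Camera axes: x right, y down, z forward; pixel columns grow to the right and rows downward; lengths in mm; the calibration is good to about 2 mm. A picture is of the moment at which its call begins: read the wrist's pose just before it. camera_model takes no time and is no camera call; for the wrist camera it gives the pose at the moment of the call.
- order.job_done(): hands the job in, once; it reports no verdict.
The state is a dict: "time_s": time; "joint_pos": joint angles; "qd": joint speeds; "tau": joint torques, N m; "tcp_pos": TCP position; "tcp_rot": TCP orientation; "force": force on the tool from outside, world axes, zero at the start; "moment": the same for the moment, N m; "grip_width": finger opening in mm.
Only numpy, scipy, OpenCV 4.12 (cv2) and the standard library are available. Lean on these libraries where they do the work, as an engineer would, in place of code of your own. Each camera call takes 0.05 s, during which the arm holds its last target.

## Working session

There is one attempt and no reset: what is moved stays moved. The work goes in short steps, Python scripts to look and compute and a tool call to move; the robot and the scene stay as the last step left them, time stands still between calls to the robot, and variables do not carry over. Pictures are saved under pics/ and viewed, and the job is handed in when it is done.

Besides the shell and the picture viewer there is one more tool, called as a command line: name --argument value ..., lists and objects as JSON in quotes. apply_moves: Moves the arm, as the interface text tells. Its arguments: {"type":"object","properties":{"series":{"type":"array"}},"required":["series"]}

```bash
ls; mkdir -p pics; python3 - <<'E'
from workcell import state, viewer, order, r
import cv2
s=state();print(s)
print(r.tip_extent,[a for a in dir(r) if a[0]!='_'])
for n in("scene","side","wrist"):
    m=viewer.camera_model(n);print(n,m)
    cv2.imwrite(f"pics/{n}0.png",viewer.read_camera(n))
E
```

```text
pics
{'time_s': 0.0, 'joint_pos': array([ 1.07840445e+00,  4.80868079e-01,  1.59689017e+00,  1.50936885e-05,
        1.06508573e+00, -4.65852316e-02]), 'qd': array([-0.00022992,  0.00147228,  0.000904  ,  0.000246  ,  0.00064523,
        0.00097514]), 'tau': array([ 3.98178512e-03, -9.50646973e+01, -4.30180943e+01, -7.61469300e-05,
        1.23089462e-02, -1.07082285e-04]), 'tcp_pos': array([280.04590209, 586.12654407, 241.64278829]), 'tcp_rot': array([ 0.69003727, -0.15643925,  0.15619468, -0.68918687]), 'force': array([ 0.18898469, -0.3401762 ,  0.07445988]), 'moment': array([ 0.02106614, -0.0396563 , -0.00916054]), 'grip_width': 85.21609180550382}
11.0 ['Unreachable', 'tip_extent']
scene {'K': array([[404.31189497,   0.        , 320.19208129],
       [  0.        , 404.31189497, 204.51255744],
       [  0.        ,   0.        ,   1.        ]]), 'rvec': array([ 1.02430197,  2.48142203, -0.9857703 ]), 'tvec': array([ 384.08912151, -156.18765089, 1607.33293074])}
side {'K': array([[516.92773467,   0.        , 323.66215141],
       [  0.        , 516.92773467, 201.4755378 ],
       [  0.        ,   0.        ,   1.        ]]), 'rvec': array([ 2.18488973, -0.0701888 ,  0.06712513]), 'tvec': array([-538.97610017,  149.15796398, 1517.42253094])}
wrist {'K': array([[294.37463201,   0.        , 318.72519236],
       [  0.        , 294.37463201, 198.09379632],
       [  0.        ,   0.        ,   1.        ]]), 'rvec': array([-2.43332032, -1.53427527, -0.23061144]), 'tvec': array([-648.97860803,  -38.43379631,  379.94291489])}
```

View pics/scene0.png

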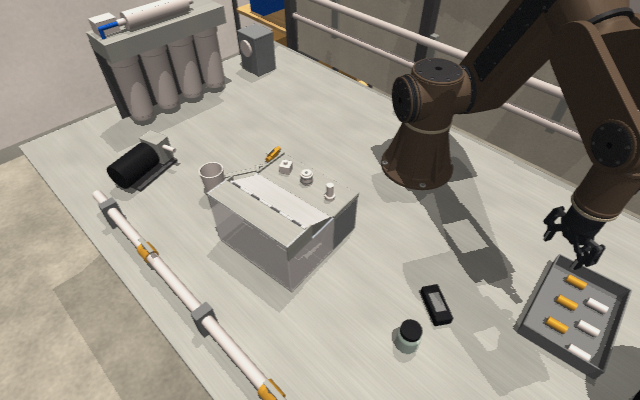

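View pics/side0.png

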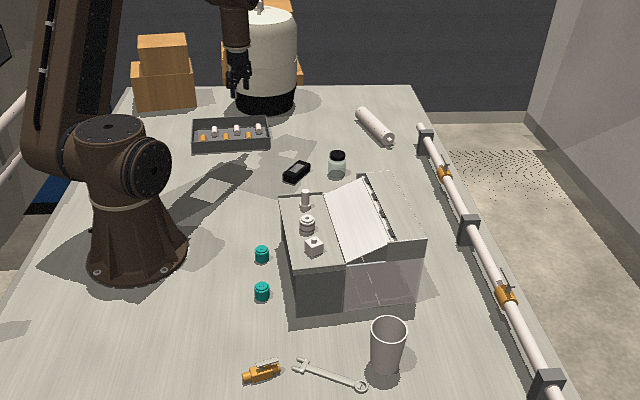

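View pics/wrist0.png

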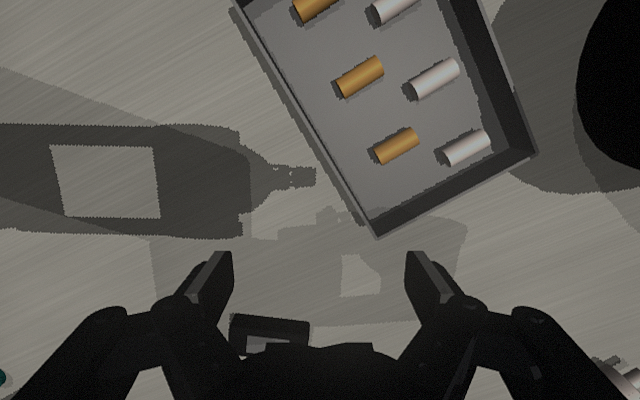

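```bash
python3 - <<'E'
import cv2
a=cv2.imread('pics/scene0.png')[130:300,190:375];b=cv2.imread('pics/side0.png')[170:330,265:440]
cv2.imwrite('pics/sc1.png',cv2.resize(a,None,fx=4,fy=3.5,interpolation=cv2.INTER_CUBIC))
cv2.imwrite('pics/si1.png',cv2.resize(b,None,fx=4,fy=3.5,interpolation=cv2.INTER_CUBIC))
E
```

```text
(no output)
```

View pics/sc1.png

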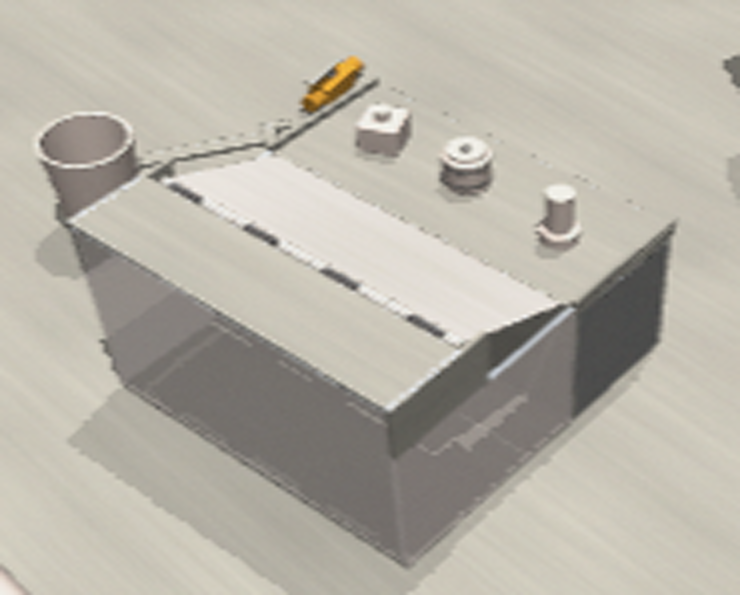

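View pics/si1.png

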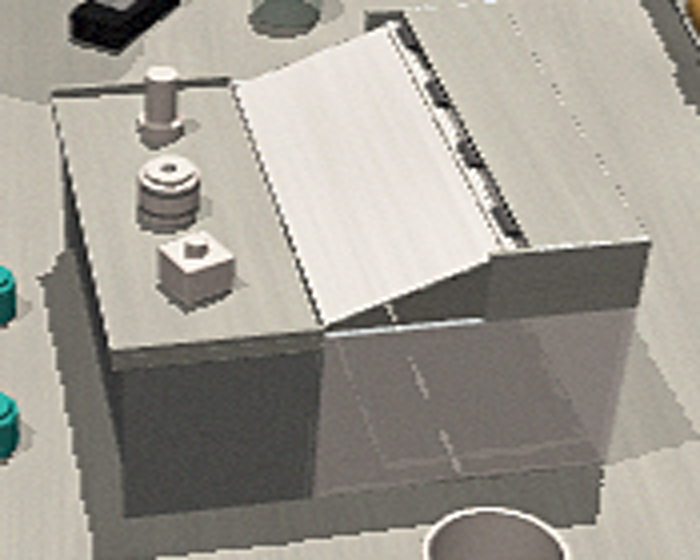

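```bash
cat > h.py <<'E'
import numpy as np,cv2
from workcell import state, viewer, order, r
def ray(m,p):
    R=cv2.Rodrigues(m['rvec'])[0];o=-R.T@m['tvec']
    u=cv2.undistortPoints(np.array([[p]],float),m['K'],None)[0,0]
    d=R.T@np.array([u[0],u[1],1]);return o,d
def onz(m,p,z):
    o,d=ray(m,p);return o+d*(z-o[2])/d[2]
def proj(m,P): return cv2.projectPoints(np.array(P,float).reshape(-1,3),m['rvec'],m['tvec'],m['K'],None)[0][:,0]
def tri(a,pa,b,pb):
    oa,da=ray(a,pa);ob,db=ray(b,pb)
    A=np.stack([da,-db],1);t=np.linalg.lstsq(A,ob-oa,rcond=None)[0]
    P=oa+da*t[0];Q=ob+db*t[1];return (P+Q)/2,np.linalg.norm(P-Q)
E
python3 - <<'E'
from h import *
np.set_printoptions(precision=1,suppress=True)
S=viewer.camera_model('side');C=viewer.camera_model('scene')
for n,p,z in [('flapR',(345.5,263.7),160),('flapL',(323.25,193.7),160),('ledR',(293,270),168),('ledL',(278,196.6),168),('hoodR',(427.5,238.6),221),('cap',(307.5,218),200)]: print('side',n,onz(S,p,z))
for n,p,z in [('flapL',(330.75,216.6),160),('flapR',(256.75,173.7),160),('hoodL',(287.5,247.7),221),('hoodR',(207,192.9),221),('ledL',(358.75,193.4),168),('ledR',(284.5,153.4),168),('cap',(305.75,172.3),200)]: print('scene',n,onz(C,p,z))
print('cap tri',tri(S,(307.5,218),C,(305.75,172.3)))
E
```

```text
side flapR [ 571.  -256.3  160. ]
side flapL [539.5  47.4 160. ]
side ledR [ 442.7 -280.7  168. ]
side ledL [408.4  26.7 168. ]
side hoodR [ 768.8 -244.1  221. ]
side cap [ 485.  -120.5  200. ]
scene flapL [542.4  45.6 160. ]
scene flapR [ 579.7 -259.1  160. ]
scene hoodL [739.3  78.4 221. ]
scene hoodR [ 773.1 -239.2  221. ]
scene ledL [416.2  44.7 168. ]
scene ledR [ 451.4 -265.4  168. ]
scene cap [ 489.8 -116.9  200. ]
cap tri (array([ 486.4, -118.7,  197.7]), np.float64(2.9838949021879007))
```

```bash
cat >> h.py <<'E'
from scipy.spatial.transform import Rotation as Ro
np.set_printoptions(precision=3,suppress=True)
YAW=0.108; E=np.array([558.,-104.,160.])
def goal(bx,by,bz,tilt=0,yaw=None,sgn=1):
    """tool: y down, z along sgn*box x ; pos in box frame (z over ledge)"""
    w=YAW if yaw is None else yaw
    B=Ro.from_euler('z',w)
    X=np.array([1,0,0])*sgn;Y=np.array([0,0,-1]);M=np.stack([np.cross(Y,X),Y,X],1)
    M=Ro.from_euler('y',tilt).as_matrix()@M
    return E+Ro.from_euler('z',YAW).apply([bx,by,bz]),B*Ro.from_matrix(M)
def delta(P,R,cp=None,cR=None):
    s=state();cp=s['tcp_pos'] if cp is None else cp;cR=Ro.from_quat(s['tcp_rot']) if cR is None else cR
    return cR.inv().apply(P-cp),(cR.inv()*R).as_rotvec()
E
python3 - <<'E'
from h import *
s=state();print(Ro.from_quat(s['tcp_rot']).as_matrix())
for sg in (1,-1):
    P,R=goal(-56,-5,180,sgn=sg);print(P,delta(P,R), R.as_matrix())
m=viewer.camera_model('wrist');Rw=cv2.Rodrigues(m['rvec'])[0];c=-Rw.T@m['tvec'];print(c,Rw)
print(Ro.from_quat(s['tcp_rot']).inv().apply(c-s['tcp_pos']))
E
```

```text
[[ 0.902 -0.     0.431]
 [-0.431 -0.001  0.902]
 [-0.    -1.    -0.001]]
[ 502.865 -115.007  340.   ] (array([ 503.312,  -97.686, -536.741]), array([0.001, 1.017, 0.   ])) [[ 0.108  0.     0.994]
 [-0.994  0.     0.108]
 [ 0.    -1.     0.   ]]
[ 502.865 -115.007  340.   ] (array([ 503.312,  -97.686, -536.741]), array([ 0.001, -2.125, -0.001])) [[-0.108  0.    -0.994]
 [ 0.994  0.    -0.108]
 [ 0.    -1.     0.   ]]
[211.594 619.003 373.064] [[ 0.431  0.902 -0.002]
 [ 0.862 -0.411  0.297]
 [ 0.267 -0.13  -0.955]]
[ -75.984 -131.24    -0.091]
```

apply_moves --series '[[-1,[38,-9,-41],[0,0,0]],[-1,[38,-9,-41],[0,0,0]],[-1,[38,-9,-41],[0,0,0]],[-1,[38,-9,-41],[0,0,0]],[-1,[38,-9,-41],[0,0,0]],[-1,[38,-9,-41],[0,0,0]],[-1,[38,-9,-41],[0,0,0]],[-1,[38,-9,-41],[0,0,0]],[-1,[38,-9,-41],[0,0,0]],[-1,[38,-9,-41],[0,0,0]]]'

```text
time_s: 1.4
tcp_pos: [446.5, 50.9, 332.7]
tcp_rot: [-0.69, 0.156, -0.156, 0.69]
force: [2.0, 0.8, -0.4]
grip_width: 85.3
```

apply_moves --series '[[-1,[0,0,0],[0,0.17,0]],[-1,[0,0,0],[0,0.17,0]],[-1,[0,0,0],[0,0.17,0]],[-1,[0,0,0],[0,0.17,0]],[-1,[0,0,0],[0,0.17,0]],[-1,[0,0,0],[0,0.167,0]]]'

```text
time_s: 2.15
tcp_pos: [446.2, 52.7, 332.2]
tcp_rot: [0.525, -0.474, 0.474, -0.525]
force: [-0.6, -0.0, 0.0]
grip_width: 85.1
```

```bash
python3 - <<'E'
from h import *
s=state();print(s['time_s'],s['tcp_pos'],s['joint_pos'])
P,R=goal(-56,-5,180);print(delta(P,R))
E
```

```text
2.15 [446.158  52.675 332.181] [ 0.05   0.1    1.91   0.     1.132 -0.052]
(array([172.6  ,  -7.837,  39.269]), array([ 0.   , -0.006, -0.   ]))
```

apply_moves --series '[[-1,[43,-2,10],[0,0,0]],[-1,[43,-2,10],[0,0,0]],[-1,[43,-2,10],[0,0,0]],[-1,[43,-2,10],[0,0,0]],[-1,[0,0,0],[0,0,0]]]'

```text
time_s: 2.78
tcp_pos: [505.3, -116.5, 340.0]
tcp_rot: [0.526, -0.473, 0.473, -0.525]
force: [0.0, 1.1, 0.1]
grip_width: 85.6
```

```bash
python3 - <<'E'
from h import *
s=state();print(s['time_s'],s['tcp_pos'],s['joint_pos'])
m=viewer.camera_model('wrist');print(m);cv2.imwrite('pics/w1.png',viewer.read_camera('wrist'))
P,R=goal(-56,-5,180);print(delta(P,R))
E
```

```text
2.775 [ 505.256 -116.452  340.008] [-0.285  0.202  1.765 -0.001  1.175 -0.39 ]
{'K': array([[294.375,   0.   , 318.725],
       [  0.   , 294.375, 198.094],
       [  0.   ,   0.   ,   1.   ]]), 'rvec': array([-2.835, -0.149, -0.021]), 'tvec': array([-489.751, -229.34 ,  422.609])}
(array([-0.176, -0.107, -1.723]), array([ 0.001, -0.002, -0.   ]))
```

View pics/w1.png

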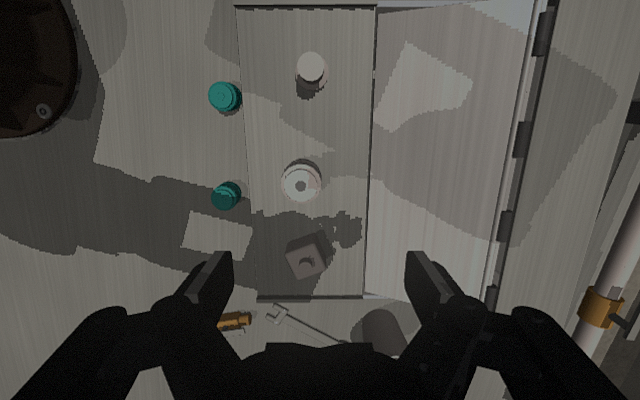

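```bash
python3 - <<'E'
from h import *
m=viewer.camera_model('wrist')
im=cv2.imread('pics/w1.png')
cv2.imwrite('pics/w1c.png',cv2.resize(im[120:310,230:400],None,fx=4,fy=3.1,interpolation=cv2.INTER_CUBIC))
pts={'capdot':((301,186),200),'dU':((376,12),160),'dM':((369.5,170),160),'dL':((364,297),160),'plugtop':((312,66),215),'blocktop':((307,259),202),'rU':((236,8),168),'rL':((258,298),168)}
B=Ro.from_euler('z',-YAW)
for k,(p,z) in pts.items():
    P=onz(m,p,z);print(k,P,B.apply(P-E))
E
```

```text
capdot [ 487.091 -113.433  200.   ] [-71.512  -1.735  40.   ]
dU [540.053  48.8   160.   ] [ -1.372 153.845   0.   ]
dM [557.339 -98.81  160.   ] [-0.098  5.231  0.   ]
dL [ 575.579 -257.49   160.   ] [   0.931 -154.491    0.   ]
plugtop [487.67   -9.533 215.   ] [-59.738 101.497  55.   ]
blocktop [ 500.048 -189.253  202.   ] [-66.803 -78.509  42.   ]
rU [413.388  36.43  168.   ] [-128.633  155.199    8.   ]
rL [ 446.604 -266.932  168.   ] [-128.309 -149.975    8.   ]
```

View pics/w1c.png

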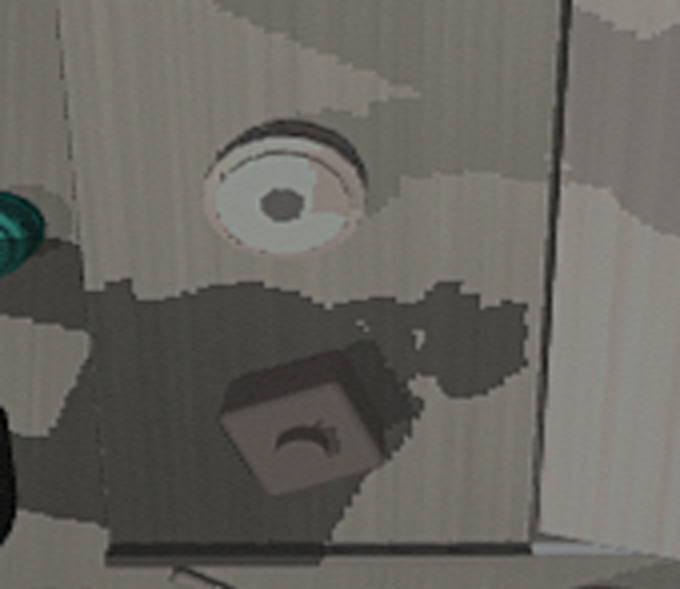

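```bash
sed -i 's/^YAW=0.108/YAW=0.114/' h.py; python3 - <<'E'
from h import *
P,R=goal(-58,-3,58);print(delta(P,R))
E
```

```text
(array([ -1.781, 121.895,  -3.624]), array([ 0.001, -0.008, -0.   ]))
```

apply_moves --series '[[-1,[-1.8,40,-3.6],[0,-0.008,0]],[-1,[0,42,0],[0,0,0]],[-1,[0,40,0],[0,0,0]],[-1,[0,0,0],[0,0,0]]]'

```text
time_s: 3.32
tcp_pos: [498.8, -111.2, 216.3]
tcp_rot: [0.529, -0.472, 0.468, -0.528]
force: [-0.3, -1.2, -0.5]
grip_width: 85.5
```

```bash
python3 - <<'E'
from h import *
s=state();print(s['time_s'],s['tcp_pos'],s['force'])
P,R=goal(-58,-3,58);print(delta(P,R))
cv2.imwrite('pics/w2.png',viewer.read_camera('wrist'))
for n,(x0,y0) in {'side':(260,140),'scene':(240,100)}.items():
    i=viewer.read_camera(n);cv2.imwrite(f'pics/{n}2f.png',i);cv2.imwrite(f'pics/{n}2.png',cv2.resize(i[y0:y0+140,x0:x0+180],None,fx=4,fy=4,interpolation=cv2.INTER_CUBIC))
m=viewer.camera_model('side');T=s['tcp_pos'];
for z in (42.6,57):
  for t in (-2,11): print(z,t,[proj(m,T+Ro.from_quat(s['tcp_rot']).apply([0,t,sg*z]))[0] for sg in (-1,1)])
E
```

```text
3.325 [ 498.8   -111.185  216.322] [-0.253 -1.201 -0.499]
(array([ 2.597, -1.691,  1.618]), array([ 0.005,  0.003, -0.002]))
42.6 -2 [array([296.374, 211.552]), array([328.785, 208.545])]
42.6 11 [array([296.39 , 215.592]), array([328.621, 212.558])]
57 -2 [array([290.826, 212.067]), array([334.193, 208.043])]
57 11 [array([290.872, 216.112]), array([333.999, 212.052])]
```

View pics/w2.png

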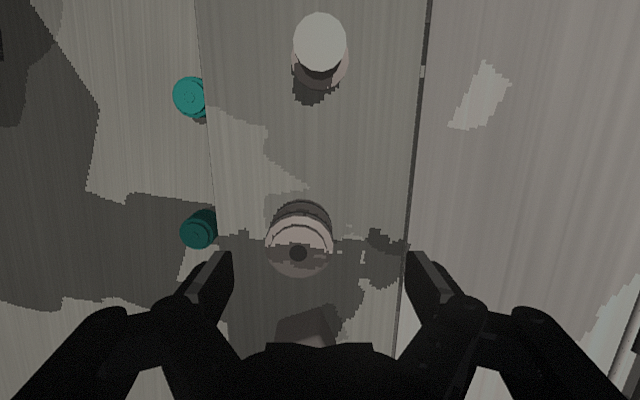

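View pics/side2.png

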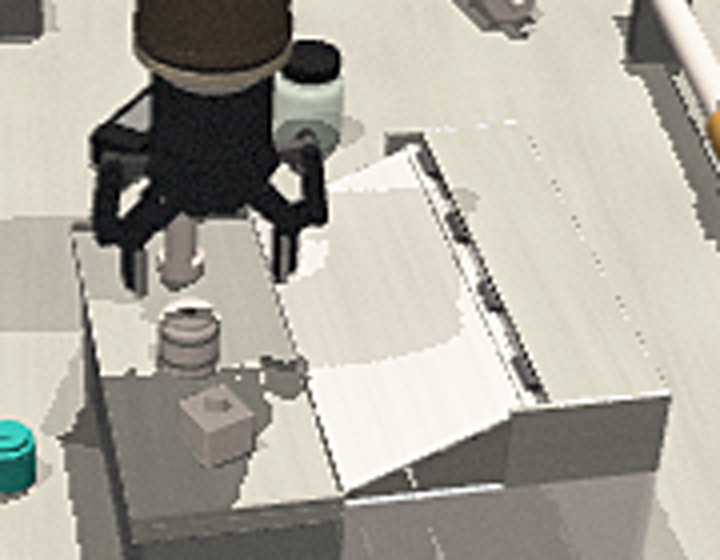

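View pics/scene2.png

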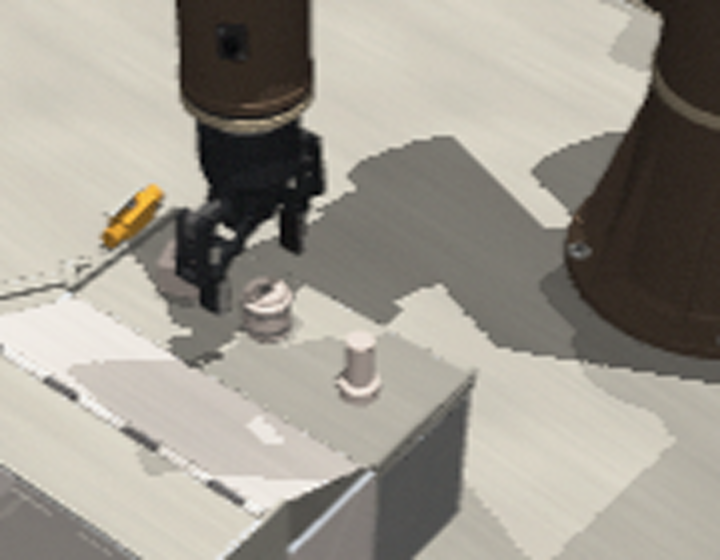

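```bash
python3 - <<'E'
from h import *
s=state();m=viewer.camera_model('wrist');B=Ro.from_euler('z',-YAW)
P=onz(m,(298.5,253.5),200);print(P,B.apply(P-E),B.apply(s['tcp_pos']-E))
for p in [(428,40),(407,230),(396,345)]: P=onz(m,p,160);print(B.apply(P-E))
S=viewer.camera_model('side');C=viewer.camera_model('scene')
ps=(260+189/4,140+309/4);pc=(240+265/4,100+288/4)
print(onz(S,ps,200),onz(C,pc,200))
# sanity of side/scene calibration with tip centre
P,R=goal(-58,-3,58);print(delta(P,R))
T=Ro.from_quat(s['tcp_rot'])
for sg in(-1,1):
  for t in (-2,11): print(sg,t,proj(m,s['tcp_pos']+T.apply([-11,t,sg*42.6])),proj(m,s['tcp_pos']+T.apply([11,t,sg*42.6])))
E
```

```text
[ 490.518 -118.076  200.   ] [-68.645  -6.309  40.   ] [-56.97   -1.883  59.848]
[  6.284 110.959   0.   ]
[ 5.077 -9.03   0.   ]
[   5.444 -109.535    0.   ]
[ 484.543 -117.218  200.   ] [ 487.734 -116.787  200.   ]
(array([ 1.114,  1.847, -1.035]), array([-0.002,  0.002,  0.001]))
-1 -2 [[231.167 246.469]] [[235.016 285.751]]
-1 11 [[238.196 235.252]] [[241.465 271.974]]
1 -2 [[406.914 246.534]] [[403.046 285.837]]
1 11 [[399.883 235.306]] [[396.597 272.046]]
```

```bash
python3 - <<'E'
from h import *
P,R=goal(-59,-4.7,4);print(delta(P,R))
E
```

```text
(array([ 2.779, 55.846, -2.126]), array([-0.002,  0.002,  0.001]))
```

apply_moves --series '[[-1,[2.8,10,-2],[0,0,0]],[-1,[0,15,0],[0,0,0]],[-1,[0,15,0],[0,0,0]],[-1,[0,10,0],[0,0,0]],[-1,[0,5,0],[0,0,0]],[-1,[0,0,0],[0,0,0]],[-1,[0,0,0],[0,0,0]]]'

```text
time_s: 4.35
tcp_pos: [499.4, -115.7, 163.6]
tcp_rot: [-0.528, 0.47, -0.47, 0.528]
force: [-0.1, -0.4, 0.4]
grip_width: 85.1
```

```bash
python3 - <<'E'
from h import *
s=state();print(s['time_s'],s['tcp_pos'],s['force'])
P,R=goal(-59,-4.7,2);print(delta(P,R))
m=viewer.camera_model('wrist');cv2.imwrite('pics/w3.png',viewer.read_camera('wrist'))
B=Ro.from_euler('z',-YAW);print(B.apply(s['tcp_pos']-E))
for n,(x0,y0) in {'side':(260,140),'scene':(240,100)}.items():
    i=viewer.read_camera(n);cv2.imwrite(f'pics/{n}3.png',cv2.resize(i[y0:y0+140,x0:x0+180],None,fx=4,fy=4,interpolation=cv2.INTER_CUBIC))
E
```

```text
4.35 [ 499.429 -115.659  163.577] [-0.122 -0.397  0.445]
(array([-0.219,  1.578,  0.517]), array([-0.   ,  0.002,  0.   ]))
[-59.517  -4.92    3.577]
```

View pics/w3.png

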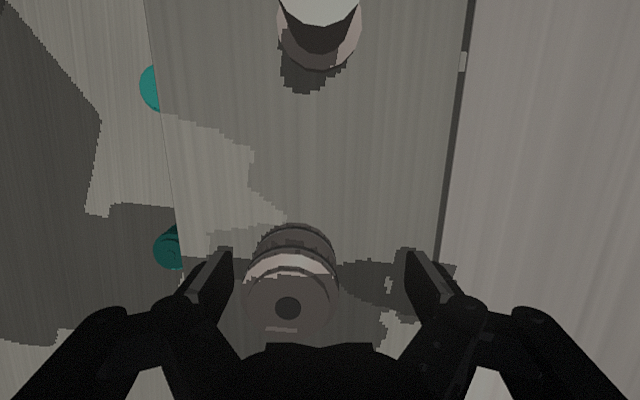

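View pics/side3.png

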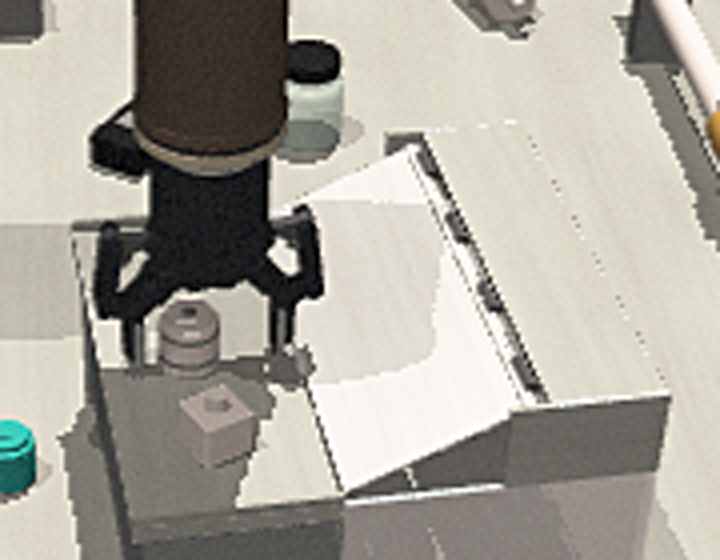

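View pics/scene3.png

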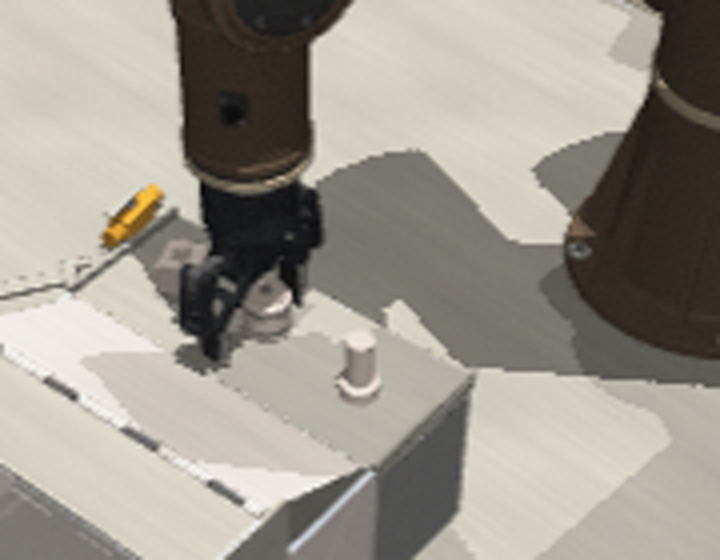

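```bash
python3 - <<'E'
from h import *
s=state();m=viewer.camera_model('wrist');B=Ro.from_euler('z',-YAW)
T=B.apply(s['tcp_pos']-E);print(T)
P=onz(m,(288,308),200);print('cap',B.apply(P-E))
for p in [(472,10),(438,250)]: P=onz(m,p,160);print(B.apply(P-E))
for p in [(154,10),(178,250)]: P=onz(m,p,160);print('rear',B.apply(P-E))
E
```

```text
[-59.547  -4.91    3.65 ]
cap [-71.395  -2.632  40.   ]
[  1.449 107.869   0.   ]
[0.905 1.412 0.   ]
rear [-125.799  107.647    0.   ]
rear [-131.177    1.138    0.   ]
```

apply_moves --series '[[-1,[-0.9,0,4],[0,0,0]],[-1,[0,0,5],[0,0,0]],[-1,[0,0,5],[0,0,0]],[-1,[0,1,4],[0,0,0]],[-1,[0,1,4],[0,0,0]],[-1,[0,0,3],[0,0,0]],[-1,[0,0,0],[0,0,0]]]'

```text
time_s: 5.38
tcp_pos: [524.2, -111.8, 161.3]
tcp_rot: [-0.528, 0.47, -0.47, 0.528]
force: [0.8, 0.6, 1.3]
grip_width: 85.4
```

```bash
python3 - <<'E'
from h import *
s=state();print(s['time_s'],s['tcp_pos'],s['force'])
m=viewer.camera_model('wrist');cv2.imwrite('pics/w4.png',viewer.read_camera('wrist'))
B=Ro.from_euler('z',-YAW);print(B.apply(s['tcp_pos']-E))
for n,(x0,y0) in {'side':(260,140)}.items():
    i=viewer.read_camera(n);cv2.imwrite(f'pics/{n}4.png',cv2.resize(i[y0:y0+140,x0:x0+180],None,fx=4,fy=4,interpolation=cv2.INTER_CUBIC))
E
```

```text
5.375 [ 524.194 -111.789  161.28 ] [0.825 0.645 1.349]
[-34.473  -3.893   1.28 ]
```

View pics/w4.png

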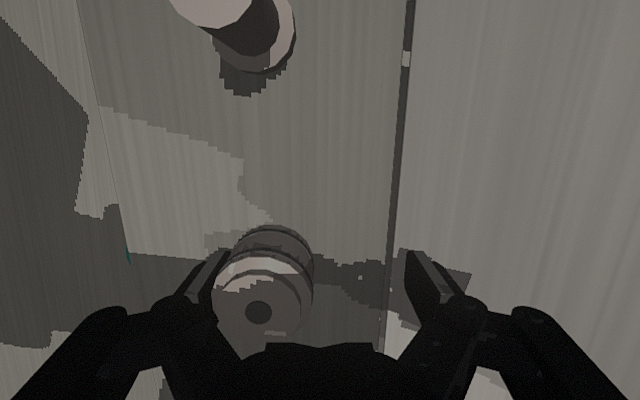

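View pics/side4.png

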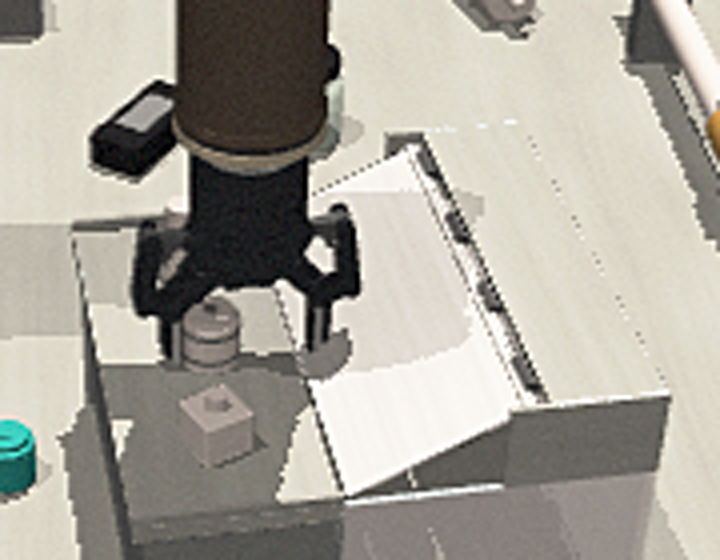

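apply_moves --series '[[-1,[0,0,5],[0,0,0]],[-1,[0,0,6],[0,0,0]],[-1,[0,0,6],[0,0,0]],[-1,[0,0,6],[0,0,0]],[-1,[0,0,6],[0,0,0]],[-1,[0,0,6],[0,0,0]],[-1,[0,0,5],[0,0,0]],[-1,[0,0,0],[0,0,0]]]'

```text
time_s: 6.48
tcp_pos: [564.2, -107.1, 161.3]
tcp_rot: [-0.528, 0.47, -0.47, 0.528]
force: [-0.2, 0.5, 2.6]
grip_width: 85.3
```

```bash
python3 - <<'E'
from h import *
s=state();print(s['time_s'],s['tcp_pos'],s['force'])
m=viewer.camera_model('wrist');cv2.imwrite('pics/w5.png',viewer.read_camera('wrist'))
B=Ro.from_euler('z',-YAW);print(B.apply(s['tcp_pos']-E))
for n,(x0,y0) in {'side':(260,140)}.items():
    i=viewer.read_camera(n);cv2.imwrite(f'pics/{n}5.png',cv2.resize(i[y0:y0+140,x0:x0+180],None,fx=4,fy=4,interpolation=cv2.INTER_CUBIC))
E
```

```text
6.475 [ 564.233 -107.135  161.344] [-0.185  0.505  2.562]
[ 5.835 -3.824  1.344]
```

View pics/w5.png

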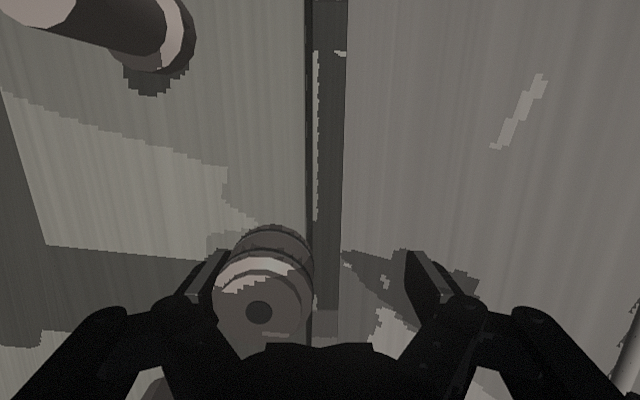

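View pics/side5.png

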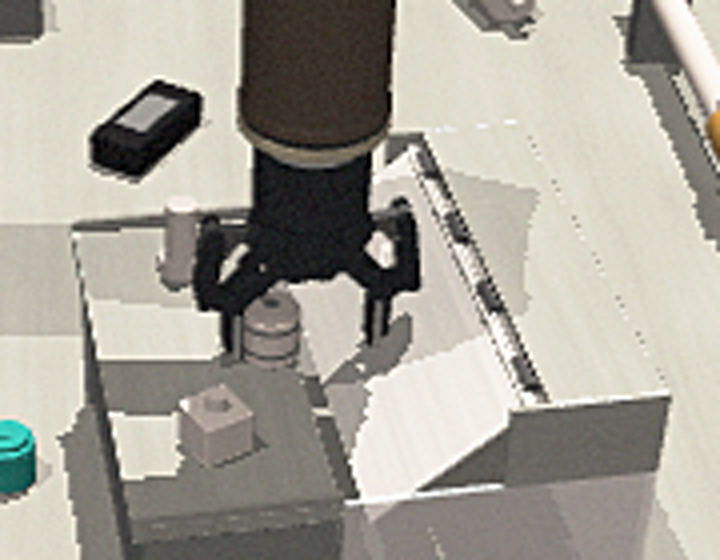

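apply_moves --series '[[-1,[0,0,5],[0,0,0]],[-1,[0,0,6],[0,0,0]],[-1,[0,0,6],[0,0,0]],[-1,[0,0,6],[0,0,0]],[-1,[0,0,5],[0,0,0]],[-1,[0,0,0],[0,0,0]],[-1,[0,0,0],[0,0,0]]]'

```text
time_s: 7.45
tcp_pos: [591.7, -103.9, 161.5]
tcp_rot: [-0.528, 0.47, -0.47, 0.528]
force: [-2.1, 0.4, 2.9]
grip_width: 85.4
```

```bash
python3 - <<'E'
from h import *
s=state();print(s['time_s'],s['tcp_pos'],s['force'])
m=viewer.camera_model('wrist');cv2.imwrite('pics/w6.png',viewer.read_camera('wrist'))
B=Ro.from_euler('z',-YAW);print(B.apply(s['tcp_pos']-E))
for n,(x0,y0) in {'side':(260,150)}.items():
    i=viewer.read_camera(n);cv2.imwrite(f'pics/{n}6.png',cv2.resize(i[y0:y0+150,x0:x0+180],None,fx=4,fy=4,interpolation=cv2.INTER_CUBIC))
E
```

```text
7.45 [ 591.749 -103.916  161.504] [-2.146  0.415  2.893]
[33.54  -3.756  1.504]
```

View pics/w6.png

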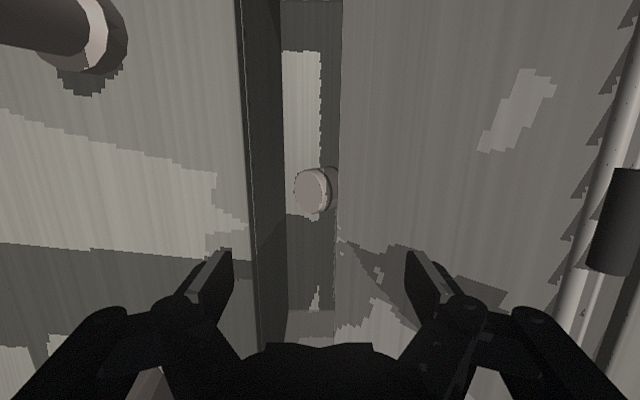

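View pics/side6.png

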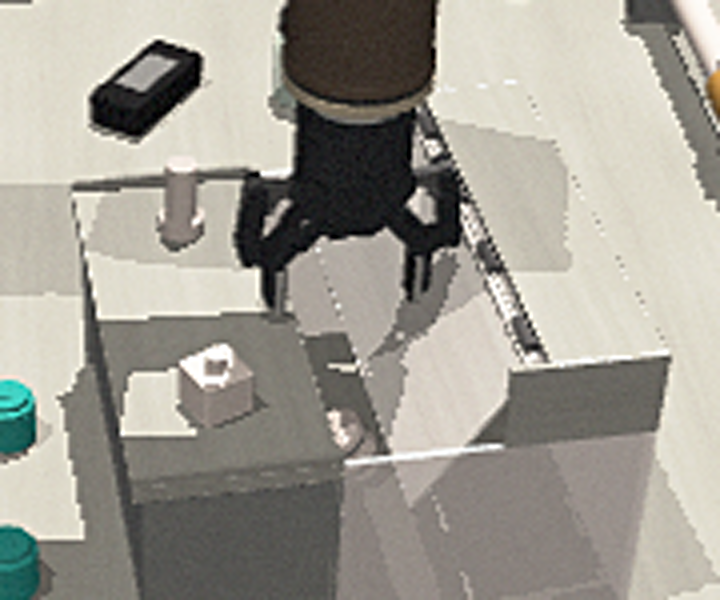

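apply_moves --series '[[-1,[0,-5,-6],[0,0,0]],[-1,[0,-10,-8],[0,0,0]],[-1,[0,-12,-8],[0,0,0]],[-1,[0,-15,-5],[0,0,0]],[-1,[0,-20,0],[0,0,0]],[-1,[0,-30,0],[0,0,0]],[-1,[0,-40,0],[0,0,0]],[-1,[0,-40,0],[0,0,0]],[-1,[0,0,-40],[0,0,0]],[-1,[0,0,0],[0,0,0]]]'

```text
time_s: 8.8
tcp_pos: [523.0, -111.8, 334.8]
tcp_rot: [-0.528, 0.47, -0.471, 0.528]
force: [0.4, -0.9, 0.3]
grip_width: 85.5
```

apply_moves --series '[[-1,[-40,0,-10],[0,0,0]],[-1,[-50,0,-10],[0,0,0]],[-1,[-50,0,-10],[0,0,0]],[-1,[-40,0,0],[0,0,0]],[-1,[0,0,0],[0,0,0]],[-1,[0,0,0],[0,0,0]]]'

```text
time_s: 9.55
tcp_pos: [474.6, 63.5, 333.6]
tcp_rot: [-0.528, 0.47, -0.47, 0.528]
force: [0.2, 0.0, -0.8]
grip_width: 85.2
```

```bash
python3 - <<'E'
from h import *
s=state();print(s['time_s'],s['tcp_pos'],s['force'],s['qd'])
cv2.imwrite('pics/w7.png',viewer.read_camera('wrist'))
i=viewer.read_camera('side');cv2.imwrite('pics/side7.png',cv2.resize(i[160:400,220:440],None,fx=3,fy=2.5,interpolation=cv2.INTER_CUBIC))
cv2.imwrite('pics/scene7.png',viewer.read_camera('scene'))
E
```

```text
9.55 [474.577  63.515 333.569] [ 0.182  0.005 -0.776] [-0.021  0.004  0.003  0.001 -0.    -0.002]
```

View pics/side7.png

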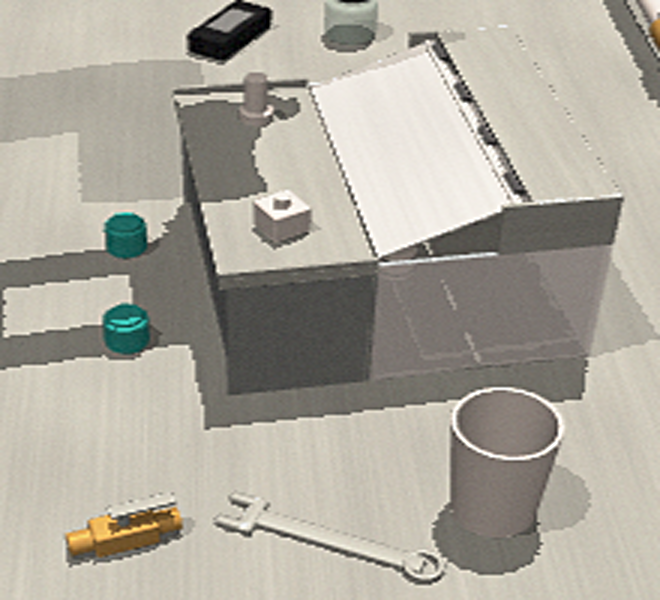

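View pics/scene7.png

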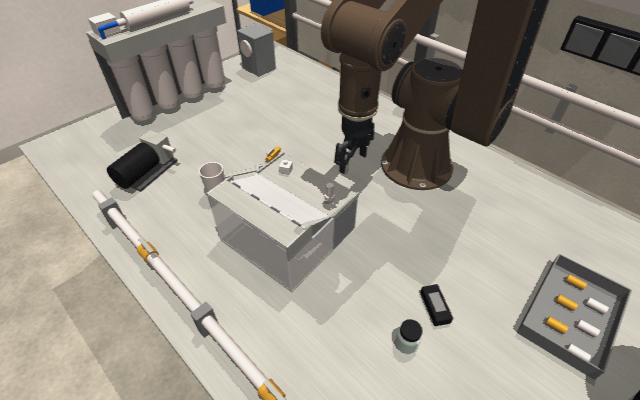

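View pics/w7.png

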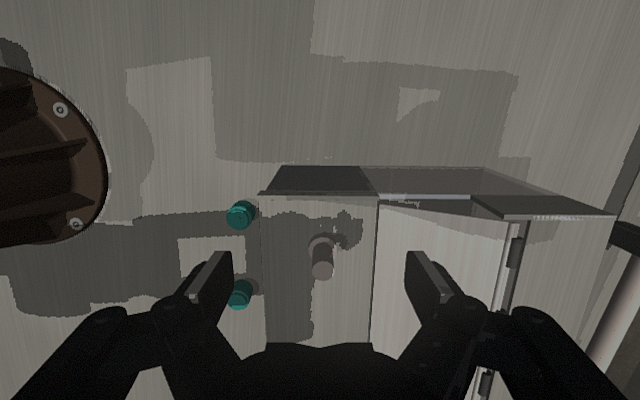

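```bash
python3 - <<'E'
from h import *
B=Ro.from_euler('z',-YAW);S=viewer.camera_model('side')
for p in [(346,256),(352.7,266)]:
  for z in(25,45,80,140): print(p,z,B.apply(onz(S,p,z)-E))
i=viewer.read_camera('side');cv2.imwrite('pics/side8.png',cv2.resize(i[225:325,310:440],None,fx=6,fy=6,interpolation=cv2.INTER_CUBIC))
E
```

```text
(346, 256) 25 [  43.84    23.956 -135.   ]
(346, 256) 45 [  37.81    1.84 -115.  ]
(346, 256) 80 [ 27.258 -36.862 -80.   ]
(346, 256) 140 [   9.17 -103.21  -20.  ]
(352.7, 266) 25 [  52.974  -20.516 -135.   ]
(352.7, 266) 45 [  46.759  -41.727 -115.   ]
(352.7, 266) 80 [ 35.882 -78.848 -80.   ]
(352.7, 266) 140 [  17.236 -142.482  -20.   ]
```

View pics/side8.png

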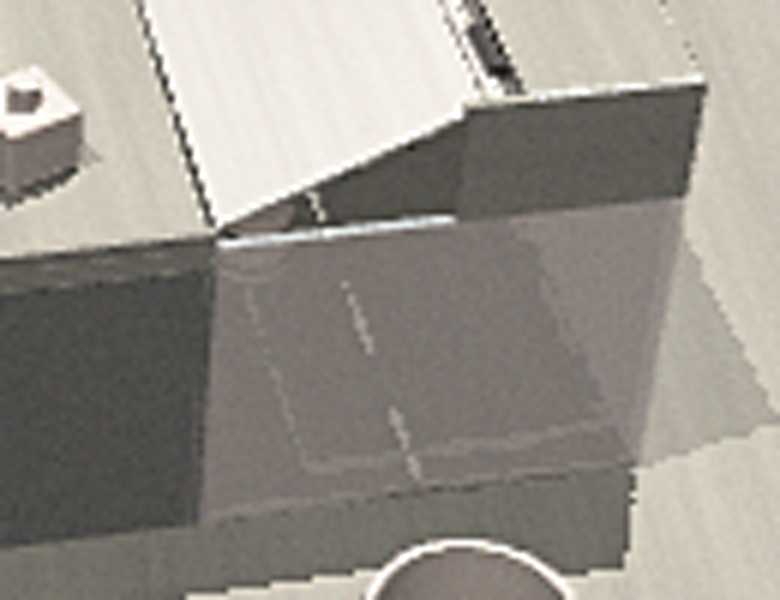

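```bash
python3 - <<'E'
from h import *
print(order.job_done())
E
```

```text
the job is handed in; nothing more can be done
None
```

The capsule is in the bin, the flap has closed again, and I handed the job in at about 9.6 s of the 35 s allowed; no verdict was given.

- **How it went:** I lowered the open gripper so the rear finger stood behind the capsule and the front finger stood at the flap's free edge. I then moved it straight towards the bin, so the front finger pressed the flap open while the rear finger slid the capsule off the ledge. The tool force readings between moves stayed at about 4 N or less. After that I lifted clear and moved the arm aside.
- **Order of the push:** the capsule stood about 72 mm before the edge, at the limit of the finger span. It was therefore pushed about 15 mm along the ledge before the front finger began to press on the flap. The flap was open, with a visible gap ahead of the capsule, before the capsule reached the edge. I saw no capsule-to-flap contact in the pictures, but I have none of the drop itself.
- **Last checks:**
  - The flap lies flat on its slope and the capsule is gone from the ledge.
  - The capsule shows faintly through the clear wall, and its line of sight fits the bin floor just beyond the drop edge.
  - Valve block, plug and the bench items look unmoved, by eye only.
  - The arm touches nothing.
- **Disagreements:** the cameras differed by up to 7 mm sideways on the capsule's position. I used a middle value, and the capsule did not drift sideways on the finger. The fingertips of the open gripper also appeared about 2 mm behind the TCP rather than 11 mm ahead, so I set the height by that.

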